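Tighten a water filter's lid nut with a click wrench

TASK

The water filter has a new cartridge and its lid nut is only snug. Take the click wrench from its tray, set its socket fully down over the nut and swing the handle clockwise (seen from above) until it clicks, then stop at once: do not push the handle on to the end of the small free travel that follows the click. Ease off without slackening the nut, lift the wrench off and lay it back in the tray's two saddles as it lay before, leaving the things around undisturbed.

Things in the scene. Friction and masses are not known exactly. Their poses are not given: they have to be found in the camera images.
- wrench: The click wrench, 0.56 kg, 280 mm long. Origin: on the handle's axis near the balance point, a good place to grip, fingers closing along y; there it is a flat steel beam 20 mm wide (y) and 24 mm high (z), from x = -38 to +83 mm. x points along the handle to the head, z up. The round head, 42 mm wide, turns on a pin at x = +110 mm, on the axis of the socket that hangs under it.
- wrench_grip (a point): Middle of the wrench's black ribbed rubber grip (x = -38 to -145 mm of the wrench, 27 mm wide, 30 mm high), at x = -89 mm on the handle's axis; axes as the wrench.
- socket_mouth (a point): Centre of the open lower end of the wrench's socket, 41 mm below the handle's axis. It belongs to the head: z up, x away from the handle, in line with the wrench's x (to 0.02 rad) until the click. Inside 41 mm wide and 26 mm deep, outside 48 mm; six inward teeth, 5.2 mm wide, pointed below, reach to 15 mm from its axis; the gaps between them lie at +x and every 60 degrees.
- head_pin (a point): Top of the pin that hinges the head in the handle, 13 mm above the handle's axis, over the socket. Head and handle stay in line up to 1.4 N m (13 N sideways at the wrench's origin). Then it clicks, only when swung clockwise seen from above: the resistance falls steadily to a tenth over up to 0.14 rad of free travel (15 mm at the origin), then a hard stop. Unloaded, the handle swings back in line.
- nut_top (a point): Top of the filter's steel cap nut, 132 mm above the worktop on the lid's centre; z up, x towards one of six lobes. Under a dome it has a core 26 mm wide and six lobes 7.5 mm wide, reaching 18 mm from the axis, their tops 10 mm below the nut's top; then a flange 49 mm wide, 24 mm below the top, where the socket's mouth rests when fully down, its teeth between the lobes (play 0.1 rad either way).
- nut_lobe (a point): Tip of the nut's lobe on the x axis of nut_top, 18 mm from the nut's axis, 17 mm below its top; it turns with the nut. The snug nut turns on at 1.15 to 1.3 N m and stiffens by 0.6 N m per rad. How far it turns before the wrench clicks (some 0.2 to 0.5 rad) differs each time and cannot be seen. It stays where left; 0.8 N m the other way slackens it.
- filter: The water filter, fixed: an upright steel housing 90 mm wide with a lid 100 mm wide, 105 mm high without its nut, on a round foot 120 mm wide, with a pipe on either side (63 mm from the axis along its y, up to 80 mm high). Origin: centre of the foot on the worktop; z up. The nut is on its axis.
- tray: The wrench's open tray, fixed: 310 x 116 mm (x, y), rim 16 mm high, two notched saddles 14 mm thick, to 65 mm high, flared on top: at x = +55 mm (notch 26 mm, for the beam) and x = -100 mm (notch 33 mm, for the rubber grip). Origin: centre of its underside on the worktop. The wrench lies in it level, its origin 55 mm above the tray's and its x along the tray's x; two spare sockets lie at the head.
- tumbler: A drinking glass, 69 mm wide and 92 mm high, standing near the front edge, to the right. Leave it alone.
- ramekin: A small glass dish, 57 mm wide and 27 mm high, standing near the front edge, right of the tumbler. Leave it alone.
- salt_shaker: A salt shaker, 44 mm wide and 90 mm high, standing near the front edge in front of the filter. Leave it alone.

How it is judged:
By the outcome, as a careful person would: the job done as asked, in the order asked, and still so for the second after the job is handed in, with the robot touching nothing.
It also fails if it takes over 64 s, if anything falls off the work surface, if the arm or the gripper's body presses on something with over 40 N, if the wrist force passes 120 N, or if a joint passes its speed limit or range.

ROBOT

A 6-joint arm with a two-finger parallel gripper is mounted at the origin on a cart in front of the work surface, level with it; the furniture and walls round the work are solid. World frame = base frame: x ahead of the robot, y to its left, z up, the work surface at z = 0. Lengths are in m, angles in rad, forces in N, time in s.
With the tool pointing down it reaches from about 0.35 to 0.775 m from the base axis. Payload 5.5 kg.
Tool frame: the origin (TCP) lies on the centre line of the jaws, within the pads' length; the fingertips stand 11 mm ahead of it and the grasp point (between the pads) lies 8 mm behind it (env.tip_extent is the distance from the TCP to the fingertips, in m); z points along the fingers, y is the line along which they close (so a half turn about z gives the same grasp; the last joint's range is limited). The gripper opens to 85 mm and grips with 20 to 120 N. Pads are 22 mm wide; open, the fingers measure 114 mm over their backs; the gripper's body (76 mm by 85 mm) begins 54 mm behind the grasp point. The pads swing forward as they close: fully open they stand 13 mm farther back than shut.
Start: joints at [1.081, 0.313, 0.046, 1.304, 0, 1.431], TCP at [0.197, 0.54, 0.242] pointing down, gripper open.
Joint ranges: [-2.76, 2.76], [-0.86, 1.69], [-1.03, 1.26], [-2.2, 2.34], [-1.47, 1.5], [-3.14, 3.14]. Speed limits (rad/s): [2.57, 2.57, 3.14, 3.14, 3.14, 3.14].

INTERFACE

Orientations are given as a unit quaternion [w, x, y, z].
In Python, from workcell import env gives the robot as it stands.
- The arm moves only by the shell command python3 -m jog 'ROWS' [FORCE]. ROWS is JSON, a list of rows, each a list of 5 numbers: the gripper's target within -1 to 1 (shut at 1, half-way at 0, fully open at -1), then the shift along the tool's x, y, z in m, then the turn about the tool's z in degrees. In form: [[fingers, tx, ty, tz, turn], ...]. A call has 1 to 5 rows; each row shifts and turns the commanded pose from where the row before left it, along the tool's axes as they then stand; what a row does not reach is not made up. A row lasts 1/12 s, in which the tool goes at most 41.7 mm and 7.16 degrees, less where a joint would pass 70% of its speed; a pose out of reach is approached as far as the arm can. A call is refused whole if a number of a shift passes 0.0417 or a number of a turn 7.16, either way. A call with a gripper value outside its range is refused whole. The fingers move at their own pace and stop on an object; FORCE is the grip in N (left out, the last holds). Time passes only in rows, so rows that do not move let the fingers close. It gives the time, the measured TCP pose, the force, the opening and the grip force at its end, in the units of the state.
- env.get_state(): the state, without advancing time (a new reading comes with each control period).
- env.read_camera(name): name is "side" or "top" or "wrist"; returns a dict with "img" (420x560x3 uint8, red, green, blue), "fov_y" (degrees; the focal length in pixels is half the picture's height over the tangent of half this angle, whatever the lens; pixels are square), "cx", "cy" (the principal point, pixels), "D" ([k1, k2, p1, p2, k3] as OpenCV has them; the pictures are not rectified), "T" (4x4, takes a point from camera to world coordinates). Camera axes: x right, y up, looking along -z (the intrinsics and any distortion apply to the point x, -y, -z); pixel columns grow to the right and rows downward; lengths in m; the calibration is good to about 2 mm. A picture is of the moment at which its call begins. There is no depth.
- env.hand_in(): hands the job in; it is judged then, once.
The state is a dict: "clock": time; "joint_pos": joint angles; "qvel": joint speeds; "tau": joint torques, N m; "tcp_pos": TCP position; "orientation": TCP orientation; "wrist_force": force on the tool from outside, world axes, zero at the start; "ft_torque": the same for the moment, N m; "finger_gap": finger opening in m; "grip_force": force on a finger pad.
Only numpy, scipy, OpenCV 4.12 (cv2) and the standard library are available. Lean on these libraries where they do the work, as an engineer would, in place of code of your own. Each camera call takes 0.05 s, during which the arm holds its last target. There are 200 camera calls.

## Working session

There is one attempt and no reset: what is moved stays moved. The work goes in short steps, Python scripts to look and compute and a shell command to move; the robot and the scene stay as the last step left them, time stands still between calls to the robot, and variables do not carry over. Pictures are saved under pics/ and viewed, at most 10 in all, crops included, and the job is handed in when it is done.

```bash
ls; mkdir -p pics; python3 - <<'E'
from workcell import env
import cv2
s=env.get_state();print({k:(v.round(3).tolist() if hasattr(v,'round') and hasattr(v,'tolist') else v) for k,v in s.items()})
for n in ["top","side","wrist"]:
    c=env.read_camera(n);cv2.imwrite(f"pics/{n}0.png",c["img"][:,:,::-1]);print(n,c["fov_y"],c["cx"],c["cy"],c["D"],c["T"].round(3).tolist())
E
```

```text
pics
{'clock': 0.0, 'joint_pos': [1.081, 0.314, 0.045, 1.304, 0.0, 1.431], 'qvel': [-0.001, -0.001, 0.001, 0.001, 0.001, 0.0], 'tau': [-0.002, -48.063, 29.853, 0.019, -0.0, -0.0], 'tcp_pos': [0.197, 0.54, 0.241], 'orientation': [-0.0, 0.174, 0.985, -0.001], 'wrist_force': [-0.888, -0.45, 0.119], 'ft_torque': [0.023, 0.014, -0.004], 'grip_force': 0.0, 'finger_gap': 0.08514412034589061}
top 47.45118331947485 281.0887947429027 201.3986251780189 [-0.04766629  0.          0.          0.          0.        ] [[0.005, 0.997, -0.072, 0.416], [-1.0, 0.004, -0.011, 0.089], [-0.01, 0.072, 0.997, 1.212], [0.0, 0.0, 0.0, 1.0]]
side 55.71096485244935 283.63619002488025 214.88273184860034 [-0.01650812  0.          0.          0.          0.        ] [[-0.993, 0.06, -0.1, 0.418], [-0.116, -0.614, 0.781, 0.893], [-0.014, 0.787, 0.617, 0.723], [0.0, 0.0, 0.0, 1.0]]
wrist 59.854796124913335 276.4384965547363 214.86298469885566 [-0.02720145  0.          0.          0.          0.        ] [[0.342, -0.906, -0.25, 0.134], [0.94, 0.329, 0.094, 0.564], [-0.003, -0.268, 0.964, 0.373], [0.0, 0.0, 0.0, 1.0]]
```

View pics/top0.png

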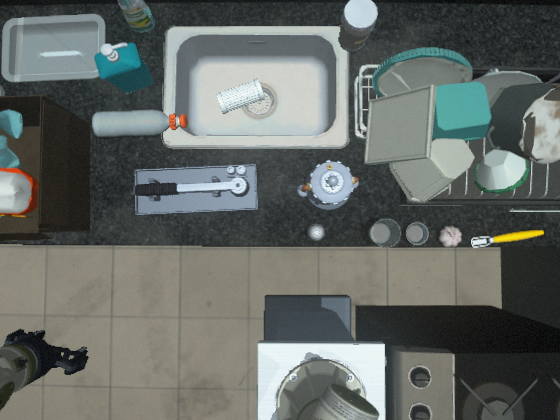

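View pics/side0.png

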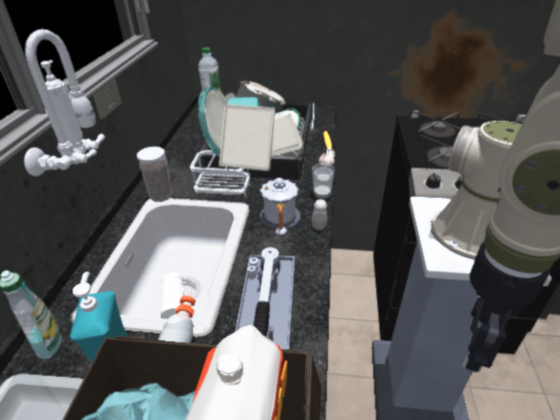

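The top view shows the wrench lying along the image's columns (grip about (155,190), head (239,186)), the filter nut at about (333,181), and the tumbler, ramekin and shaker at row ~232. The side view shows tray (265,300) and filter (280,200). Next I cast rays and take a zoomed crop.

```bash
cat > h.py <<'E'
from workcell import env
import numpy as np, cv2
def K(c):
    f=c["img"].shape[0]/2/np.tan(np.radians(c["fov_y"])/2)
    return np.array([[f,0,c["cx"]],[0,f,c["cy"]],[0,0,1.]])
def ray(c,uv):
    p=cv2.undistortPoints(np.array([[uv]],float),K(c),np.array(c["D"]))[0,0]
    d=c["T"][:3,:3]@np.array([p[0],-p[1],-1]); return c["T"][:3,3],d
def plane(c,uv,z):
    o,d=ray(c,uv); return o+d*(z-o[2])/d[2]
def proj(c,P):
    q=np.linalg.inv(c["T"])@np.r_[P,1]; q=np.array([[q[0],-q[1],-q[2]]])
    return cv2.projectPoints(q,np.zeros(3),np.zeros(3),K(c),np.array(c["D"]))[0][0,0]
def st():
    s=env.get_state(); w,x,y,z=s["orientation"]
    from scipy.spatial.transform import Rotation as R
    return s,R.from_quat([x,y,z,w]).as_matrix()
E
python3 - <<'E'
from h import *
c=env.read_camera("top")
for n,uv,z in [("grip end",(137,190),.055),("gripmid",(157,190),.055),("head",(239,186),.068),("tray tl",(136,170),.016),("tray tr",(257,165),.016),("tray br",(257,208),.016),("tray bl",(137,213),.016),("nut",(333,181),.132),("shaker",(316,232),.09),("tumbler",(384,233),.09),("ramekin",(416,233),.027)]:
    print(n,plane(c,uv,z).round(3))
im=c["img"][155:255,125:425,::-1]
cv2.imwrite("pics/crop1.png",cv2.resize(im[:90,:],(800,240),interpolation=cv2.INTER_CUBIC))
s,R=st();print(R.round(3))
E
```

```text
grip end [0.525 0.455 0.055]
gripmid [0.526 0.405 0.055]
head [0.535 0.203 0.068]
tray tl [0.58  0.471 0.016]
tray tr [0.594 0.163 0.016]
tray br [0.485 0.162 0.016]
tray bl [0.471 0.466 0.016]
nut [ 0.54  -0.017  0.132]
shaker [0.425 0.019 0.09 ]
tumbler [ 0.423 -0.141  0.09 ]
ramekin [ 0.424 -0.233  0.027]
[[-0.939  0.343 -0.001]
 [ 0.343  0.939 -0.001]
 [ 0.    -0.001 -1.   ]]
```

View pics/crop1.png

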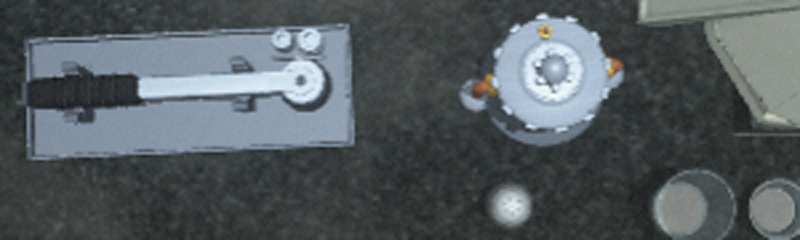

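The crop shows the wrench along the tray, the head at crop (303,83), spare sockets behind it, and the nut at crop (553,68) on the filter. I turn the tool to line up with the wrench, then go above it.

```bash
python3 -m jog '[[-1,0,0,0,-7.1],[-1,0,0,0,-7.1],[-1,0,0,0,-7.1],[-1,0,0,0,-7.1],[-1,0,0,0,-7.1]]' 60 >/dev/null
python3 -m jog '[[-1,0,0,0,-7.1],[-1,0,0,0,-7.1],[-1,0,0,0,-7.1],[-1,0,0,0,-7.1],[-1,0,0,0,-7.1]]' >/dev/null
python3 -m jog '[[-1,0,0,0,-7.1],[-1,0,0,0,-7.1],[-1,0,0,0,-7.1],[-1,0,0,0,-7.1],[-1,0,0,0,-7.1]]'
python3 -m jog '[[-1,0,0,0,-6.1],[-1,0.024,-0.032,0,0],[-1,0.024,-0.032,0,0],[-1,0.024,-0.032,0,0],[-1,0.024,-0.032,0,0]]' 
python3 -m jog '[[-1,0.024,-0.032,0,0],[-1,0.024,-0.032,0,0],[-1,0.024,-0.032,0,0],[-1,0.024,-0.032,0,0],[-1,0.024,-0.032,0,0]]'
python3 -m jog '[[-1,0.024,-0.032,0,0],[-1,0,0,0,0],[-1,0,0,0,0]]'
python3 - <<'E'
from h import *
s,R=st();print(s["tcp_pos"].round(4),R.round(3).tolist(),s["joint_pos"].round(2))
c=env.read_camera("wrist");cv2.imwrite("pics/w1.png",c["img"][:,:,::-1])
E
```

```text
clock: 1.45
tcp_pos: [0.197, 0.5401, 0.242]
orientation: [-0.0, -0.687, 0.727, -0.0]
wrist_force: [0.1, 0.4, -0.6]
finger_gap: 0.0853
grip_force: 0.0
clock: 1.87
tcp_pos: [0.33, 0.4491, 0.2422]
orientation: [0.0, 0.723, -0.691, -0.0]
wrist_force: [-0.2, 0.6, 0.7]
finger_gap: 0.0854
grip_force: 0.0
clock: 2.28
tcp_pos: [0.4957, 0.3358, 0.2422]
orientation: [-0.0, 0.723, -0.691, -0.0]
wrist_force: [0.6, 0.9, 0.1]
finger_gap: 0.0855
grip_force: 0.0
clock: 2.53
tcp_pos: [0.5291, 0.3129, 0.2414]
orientation: [0.0, 0.721, -0.693, -0.0]
wrist_force: [0.5, 0.3, -0.2]
finger_gap: 0.0855
grip_force: 0.0
[0.5291 0.3129 0.2414] [[0.04, -0.999, -0.001], [-0.999, -0.04, -0.0], [0.0, 0.001, -1.0]] [ 0.4   0.39  0.16  1.34  0.   -1.21]
```

View pics/w1.png

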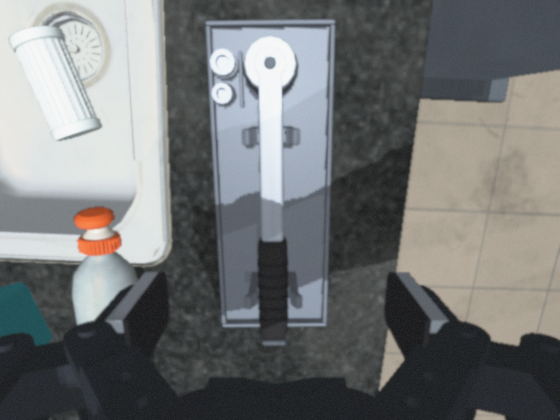

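The wrist view shows the wrench upright in the image: pin at (270,62), beam/grip boundary at (272,240), grip end at (273,343), saddles at rows 136 and 287.

```bash
python3 - <<'E'
from h import *
s,R=st();c=env.read_camera("wrist")
g=cv2.cvtColor(c["img"],cv2.COLOR_RGB2GRAY)
# beam centre by edges at several rows
for r in (175,200,225): 
    row=g[r].astype(int); m=np.where(row[250:295]>185)[0]+250; print(r,m.min(),m.max())
for r in (250,270,310,330):
    row=g[r].astype(int); m=np.where(row[250:300]<70)[0]+250; print(r,m.min(),m.max())
p=plane(c,(270,62),.068);q=plane(c,(272,240),.067);e=plane(c,(273,343),.07)
for u in (p,q,e): print(u.round(4), (R.T@(u-s["tcp_pos"])).round(4))
d=p-q;d/=np.linalg.norm(d);print("yaw",np.degrees(np.arctan2(d[1],d[0])),"toolyaw",np.degrees(np.arctan2(R[1,0],R[0,0])), "len",np.linalg.norm(p-q))
o=p-.11*d;print("orig",o.round(4),(R.T@(o-s["tcp_pos"])).round(4))
E
```

```text
175 259 279
200 272 279Traceback (most recent call last):
  File "<stdin>", line 6, in <module>
    return umr_minimum(a, axis, None, out, keepdims, initial, where)
ValueError: zero-size array to reduction operation minimum which has no identity
```

```bash
python3 - <<'E'
from h import *
s,R=st();c=env.read_camera("wrist")
p=plane(c,(270,62),.068);q=plane(c,(272,240),.067);e=plane(c,(273,343),.07)
for u in (p,q,e): print(u.round(4), (R.T@(u-s["tcp_pos"])).round(4))
d=p-e;d/=np.linalg.norm(d);print("yaw",np.degrees(np.arctan2(d[1],d[0])),"toolyaw",np.degrees(np.arctan2(R[1,0],R[0,0])), "len",np.linalg.norm(p-q),np.linalg.norm(p-e))
o=p-.11*d;print("orig",o.round(4),(R.T@(o-s["tcp_pos"])).round(4))
E
```

```text
[0.537 0.208 0.068] [ 0.107  -0.0056  0.1739]
[0.5293 0.3555 0.067 ] [-0.0407 -0.0044  0.1749]
[0.5241 0.4592 0.07  ] [-0.1445 -0.0037  0.1719]
yaw -87.04123809113958 toolyaw -87.46100347115328 len 0.14768451932418084 0.2514864044993855
orig [0.5314 0.3179 0.0689] [-0.003  -0.0048  0.173 ]
```

Wrench located well. Now a close look at the nut with the empty hand.

```bash
python3 -m jog '[[-1,0.04,0,0,0],[-1,0.04,0,0,0],[-1,0.04,0,0,0],[-1,0.04,0,0,0],[-1,0.04,0,0,0]]' >/dev/null
python3 -m jog '[[-1,0.04,0,0,0],[-1,0.04,0,0,0],[-1,0,0,0,0],[-1,0,0,0,0]]'
python3 - <<'E'
from h import *
c=env.read_camera("wrist");np.save("nutimg.npy",c["img"]);import pickle;pickle.dump((c,st()),open("nut.pkl","wb"))
u=proj(c,np.array([.54,-.017,.132]));print(u)
x,y=[int(min(max(v,90),l-90)) for v,l in zip(u,(560,420))]
print(x-90,y-90)
cv2.imwrite("pics/nut.png",cv2.resize(c["img"][y-90:y+90,x-90:x+90,::-1],(600,600),interpolation=cv2.INTER_CUBIC))
E
```

```text
clock: 3.43
tcp_pos: [0.5395, 0.0344, 0.2426]
orientation: [-0.0, 0.722, -0.692, 0.0]
wrist_force: [0.0, 1.4, -0.1]
finger_gap: 0.0854
grip_force: 0.0
[279.89150067 139.56925152]
189 49
```

View pics/nut.png

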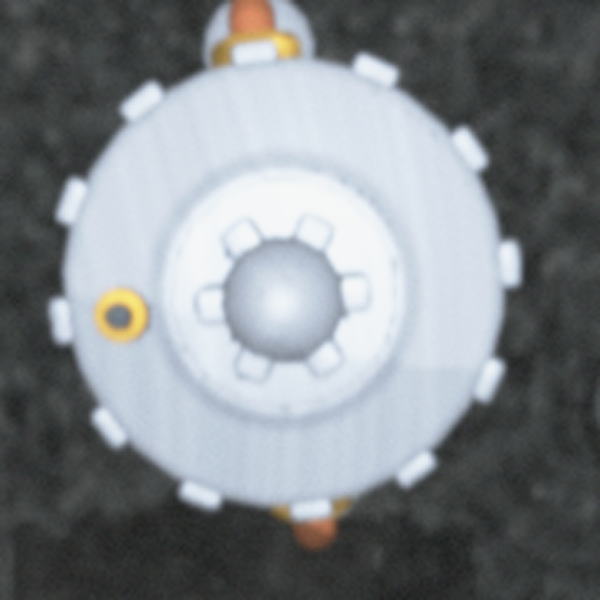

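The nut is in clear view: the lobe ends in the crop are at (357,292), (318,232), (240,238), (208,304), (253,365), (325,358), the flange spans about x 162–410, centre about (283,298).

```bash
python3 - <<'E'
from h import *;import pickle
c,(s,R)=pickle.load(open("nut.pkl","rb"))
L=np.array([(366,291),(321,222),(236,230),(198,305),(250,376),(330,366)])/600*180+[189,49]-[.35,.35]
P=np.array([plane(c,u,.122) for u in L]);C=P.mean(0);print("nut centre",C.round(4))
d=P-C;print(np.hypot(d[:,0],d[:,1]).round(4))
a=np.degrees(np.arctan2(d[:,1],d[:,0]));print(a.round(1));m=np.degrees(np.angle(np.mean(np.exp(6j*np.radians(a)))))/6;print("lobe yaw mod60",m)
# flange by circle
F=[plane(c,np.array(u)/600*180+[188.65,48.65],.108) for u in [(162,292),(410,292),(283,168),(287,418)]];print(np.round(F,4),np.mean(F,0))
E
```

```text
nut centre [ 0.5441 -0.017   0.122 ]
[0.0169 0.017  0.0166 0.0175 0.0172 0.0167]
[-172.1 -114.   -52.6    6.4   68.5  127.6]
lobe yaw mod60 7.306715978479487
[[ 0.5703 -0.0164  0.108 ]
 [ 0.5171 -0.0187  0.108 ]
 [ 0.5454 -0.043   0.108 ]
 [ 0.5423  0.0097  0.108 ]] [ 0.54377549 -0.01712498  0.108     ]
```

Nut at (0.544, −0.017), lobes at 7.3° + 60k; I will set the wrench on at yaw −52.7°. Back to the wrench and down.

```bash
python3 -m jog '[[-1,-0.04,0,0,0],[-1,-0.04,0,0,0],[-1,-0.04,0,0,0],[-1,-0.04,0,0,0],[-1,-0.04,0,0,0]]' >/dev/null
python3 -m jog '[[-1,-0.04,0,0,0],[-1,-0.04,0,0,0],[-1,-0.003,-0.005,0,-0.4],[-1,0,0,0.04,0],[-1,0,0,0.04,0]]' >/dev/null
python3 -m jog '[[-1,0,0,0.03,0],[-1,0,0,0,0],[-1,0,0,0,0]]'
python3 - <<'E'
from h import *
s,R=st();c=env.read_camera("wrist");cv2.imwrite("pics/w2.png",c["img"][:,:,::-1])
print(s["tcp_pos"].round(4),R.round(3).tolist())
E
```

```text
clock: 4.57
tcp_pos: [0.5297, 0.3189, 0.131]
orientation: [0.002, 0.726, -0.688, -0.001]
wrist_force: [0.1, 0.0, 0.9]
finger_gap: 0.0855
grip_force: 0.0
[0.5297 0.3189 0.131 ] [[0.055, -0.999, -0.004], [-0.999, -0.055, -0.002], [0.001, 0.004, -1.0]]
```

View pics/w2.png

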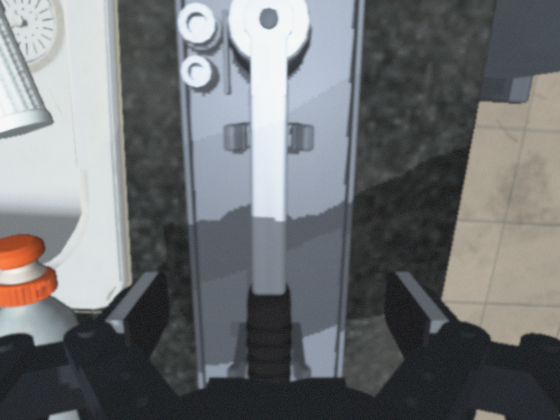

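The closer view: pin at (269,17), beam/grip boundary at (269,286); the beam lies between the fingers.

```bash
python3 - <<'E'
from h import *
s,R=st();c=env.read_camera("wrist")
p=plane(c,(269,17),.068);q=plane(c,(269,286),.067)
for u in (p,q): print(u.round(4), (R.T@(u-s["tcp_pos"])).round(4))
d=p-q;print("yaw",np.degrees(np.arctan2(d[1],d[0])),"tool",np.degrees(np.arctan2(R[1,0],R[0,0])),np.linalg.norm(d[:2]))
print(s["tcp_pos"])
E
```

```text
[0.5421 0.2059 0.068 ] [ 0.1138 -0.0043  0.0653]
[0.535  0.3509 0.067 ] [-0.0314 -0.005   0.0663]
yaw -87.1959070585211 tool -86.91209734939166 0.14520741719379024
[0.53168165 0.31927513 0.1333158 ]
```

```bash
python3 - <<'E'
from h import *
for i in range(6):
    c=env.read_camera("wrist");s,R=st();p=plane(c,(269,17),.068);q=plane(c,(269,286),.067)
    print(s["tcp_pos"].round(4),c["T"][:3,3].round(4),np.degrees(np.arctan2(R[1,0],R[0,0])).round(2),p[:2].round(4),q[:2].round(4),(R.T@(p-s["tcp_pos"]))[:2].round(4),s["joint_pos"].round(4))
E
```

```text
[0.5336 0.3193 0.1353] [0.537  0.2516 0.2665] -86.98 [0.5435 0.2058] [0.5364 0.3518] [ 0.114  -0.0036] [ 4.1020e-01  4.4750e-01 -2.2000e-02  1.0967e+00  1.0000e-04 -1.2133e+00]
[0.5339 0.3191 0.1354] [0.5375 0.2514 0.2671] -87.01 [0.5442 0.2056] [0.5372 0.3521] [ 0.114  -0.0041] [ 4.0970e-01  4.4720e-01 -2.2100e-02  1.0964e+00  1.0000e-04 -1.2133e+00]
[0.5338 0.3189 0.1352] [0.5376 0.2512 0.2672] -87.02 [0.5445 0.2054] [0.5375 0.3519] [ 0.114  -0.0044] [ 4.0940e-01  4.4730e-01 -2.2500e-02  1.0961e+00  1.0000e-04 -1.2134e+00]
[0.5337 0.3186 0.1348] [0.5376 0.251  0.267 ] -87.04 [0.5444 0.2052] [0.5375 0.3516] [ 0.114  -0.0046] [ 4.0910e-01  4.4750e-01 -2.3100e-02  1.0959e+00  1.0000e-04 -1.2134e+00]
[0.5334 0.3184 0.1343] [0.5375 0.2508 0.2666] -87.05 [0.5441 0.205 ] [0.5373 0.3511] [ 0.1139 -0.0046] [ 4.0890e-01  4.4780e-01 -2.3900e-02  1.0957e+00  1.0000e-04 -1.2134e+00]
[0.5332 0.3182 0.1339] [0.5373 0.2506 0.2662] -87.06 [0.5438 0.2048] [0.537  0.3506] [ 0.1138 -0.0046] [ 4.0880e-01  4.4820e-01 -2.4400e-02  1.0955e+00  1.0000e-04 -1.2134e+00]
```

The arm was still settling when that picture was taken; I re-measure now that it is at rest, using the beam's edges.

```bash
cat > beam.py <<'E'
from h import *
for i in range(3):
    c=env.read_camera("wrist");s,R=st();g=cv2.GaussianBlur(cv2.cvtColor(c["img"],cv2.COLOR_RGB2GRAY),(3,3),0).astype(int)
    o=[]
    for r in (90,105,170,200):
        gr=np.diff(g[r,225:320]);a=225.5+gr[:48].argmax();b=225.5+48+gr[48:].argmin();m=(a+b)/2
        P=plane(c,(m,r),.067);o.append((r,a,b,*(R.T@(P-s["tcp_pos"]))[:2].round(4)))
    hd=g[0:45,225:315]; k=np.argwhere(hd<90)
    pin=k.mean(0)[::-1]+[225,0] if len(k) else None
    print(o,pin,len(k), None if pin is None else (R.T@(plane(c,pin,.068)-s["tcp_pos"])).round(4)[:2],s["tcp_pos"].round(4))
E
python3 beam.py
```

```text
[(90, np.float64(259.5), np.float64(293.5), np.float64(0.0795), np.float64(-0.0009)), (105, np.float64(259.5), np.float64(293.5), np.float64(0.072), np.float64(-0.0009)), (170, np.float64(260.5), np.float64(291.5), np.float64(0.0379), np.float64(-0.0011)), (200, np.float64(260.5), np.float64(290.5), np.float64(0.021), np.float64(-0.0014))] [236.94736842  41.52631579] 19 [ 0.1026 -0.0207] [0.533  0.318  0.1335]
[(90, np.float64(258.5), np.float64(293.5), np.float64(0.0795), np.float64(-0.0011)), (105, np.float64(259.5), np.float64(292.5), np.float64(0.0721), np.float64(-0.0011)), (170, np.float64(259.5), np.float64(291.5), np.float64(0.038), np.float64(-0.0013)), (200, np.float64(260.5), np.float64(291.5), np.float64(0.0212), np.float64(-0.0011))] [242.14285714  42.        ] 14 [ 0.1023 -0.018 ] [0.5328 0.318  0.1331]
[(90, np.float64(258.5), np.float64(292.5), np.float64(0.0795), np.float64(-0.0013)), (105, np.float64(258.5), np.float64(292.5), np.float64(0.0721), np.float64(-0.0013)), (170, np.float64(259.5), np.float64(290.5), np.float64(0.038), np.float64(-0.0016)), (200, np.float64(259.5), np.float64(289.5), np.float64(0.0213), np.float64(-0.0019))] [238.95  41.9 ] 20 [ 0.1024 -0.0195] [0.5326 0.3179 0.1328]
```

```bash
python3 - <<'E'
from h import *
for i in range(2):
    c=env.read_camera("wrist");s,R=st();g=cv2.cvtColor(c["img"],cv2.COLOR_RGB2GRAY).astype(int)
    col=cv2.GaussianBlur(g[:,270:280].mean(1),(1,3),0).ravel()
    b=200.5+np.diff(col[200:340]).argmin(); top=np.diff(col[:45]);print(b,(R.T@(plane(c,(275,b),.068)-s["tcp_pos"])).round(4),"pin rows",top.argmin(),top.argmax(),[ (R.T@(plane(c,(275,t+.5),.068)-s["tcp_pos"])).round(4)[0] for t in (top.argmin(),top.argmax())],s["tcp_pos"].round(4))
E
```

```text
217.5 [ 0.0115 -0.0015  0.0646] pin rows 11 31 [np.float64(0.1161), np.float64(0.1071)] [0.5325 0.3179 0.1326]
217.5 [ 0.0116 -0.0015  0.0645] pin rows 11 31 [np.float64(0.1161), np.float64(0.1071)] [0.5324 0.3178 0.1325]
```

Pin at tool x ≈ +0.1116, beam centre at y ≈ −0.0013. Correct, descend, grip.

```bash
python3 -m jog '[[-1,0.0016,-0.0013,0.03,0],[-1,0,0,0.03,0],[-1,0,0,0.026,0],[-1,0,0,0,0],[-1,0,0,0,0]]'
python3 -m jog '[[-1,0,0,0,0],[-1,0,0,0,0],[-1,0,0,0,0],[-1,0,0,0,0],[-1,0,0,0,0]]'
python3 -m jog '[[0,0,0,0,0],[0,0,0,0,0],[0.1,0,0,0,0],[0.2,0,0,0,0],[0.3,0,0,0,0]]' 60
python3 -m jog '[[1,0,0,0,0],[1,0,0,0,0],[1,0,0,0,0],[1,0,0,0,0],[1,0,0,0,0]]' 80
```

```text
clock: 5.63
tcp_pos: [0.5323, 0.3158, 0.045]
orientation: [0.002, 0.725, -0.689, -0.001]
wrist_force: [0.3, 0.2, 0.9]
finger_gap: 0.0853
grip_force: 0.0
clock: 6.05
tcp_pos: [0.5344, 0.3167, 0.0475]
orientation: [-0.001, 0.725, -0.689, 0.0]
wrist_force: [-0.2, -0.0, 0.3]
finger_gap: 0.0854
grip_force: 0.0
clock: 6.47
tcp_pos: [0.5337, 0.3164, 0.0463]
orientation: [0.0, 0.725, -0.689, -0.0]
wrist_force: [-0.2, -0.4, 0.7]
finger_gap: 0.0297
grip_force: 0.0
clock: 6.88
tcp_pos: [0.5337, 0.3165, 0.0465]
orientation: [-0.0, 0.725, -0.689, -0.0]
wrist_force: [-0.8, 0.6, 1.9]
finger_gap: 0.0189
grip_force: 79.1
```

```bash
python3 -m jog '[[1,0,0,-0.01,0],[1,0,0,-0.03,0],[1,0,0,-0.04,0],[1,0,0,-0.04,0],[1,0,0,-0.04,0]]'
python3 -m jog '[[1,0,0,0,0],[1,0,0,0,0],[1,0,0,0,0],[1,0,0,0,0],[1,0,0,0,0]]'
python3 -m jog '[[1,0,0,0,0],[1,0,0,0,0],[1,0,0,0,0],[1,0,0,0,0],[1,0,0,0,0]]'
python3 - <<'E'
from h import *
s,R=st();print(s["tcp_pos"].round(4),R.round(3).tolist(),s["ft_torque"].round(3))
yaw=np.arctan2(R[1,0],R[0,0])
# target tcp at nut approach; wrench origin at tool x ~0
N=np.array([.544,-.017]);t=np.radians(-52.7);T=N-.11*np.array([np.cos(t),np.sin(t)])
d=np.r_[T-s["tcp_pos"][:2],0];print("yaw",np.degrees(yaw),"target",T.round(4),"shift in tool axes now",(R.T@d).round(4),"turn",np.degrees(yaw-t))
E
```

```text
clock: 7.3
tcp_pos: [0.5325, 0.3159, 0.2069]
orientation: [0.001, 0.725, -0.689, -0.001]
wrist_force: [1.4, 0.8, -5.0]
finger_gap: 0.0187
grip_force: 80.3
clock: 7.72
tcp_pos: [0.5323, 0.3158, 0.2035]
orientation: [0.002, 0.725, -0.689, -0.001]
wrist_force: [0.7, -0.1, -6.8]
finger_gap: 0.0185
grip_force: 80.7
clock: 8.13
tcp_pos: [0.5337, 0.3164, 0.2062]
orientation: [0.0, 0.725, -0.689, -0.0]
wrist_force: [-0.9, 0.3, -5.9]
finger_gap: 0.0188
grip_force: 80.7
[0.5337 0.3164 0.2062] [[0.052, -0.999, -0.0], [-0.999, -0.052, 0.0], [-0.0, 0.0, -1.0]] [0.034 0.046 0.021]
yaw -87.04371673531126 target [0.4773 0.0705] shift in tool axes now [0.2427 0.069  0.    ] turn -34.34371673531127
```

```bash
python3 -m jog '[[1,0.0303,0.0086,0,0],[1,0.0303,0.0086,0,0],[1,0.0303,0.0086,0,0],[1,0.0303,0.0086,0,0],[1,0.0303,0.0086,0,0]]' >/dev/null
python3 -m jog '[[1,0.0303,0.0086,0,0],[1,0.0303,0.0086,0,0],[1,0.0303,0.0086,0,0],[1,0,0,0,-6.9],[1,0,0,0,-6.9]]' >/dev/null
python3 -m jog '[[1,0,0,0,-6.9],[1,0,0,0,-6.9],[1,0,0,0,-6.8],[1,0,0,0,0],[1,0,0,0,0]]' >/dev/null
python3 -m jog '[[1,0,0,0,0],[1,0,0,0,0],[1,0,0,0,0],[1,0,0,0,0],[1,0,0,0,0]]' >/dev/null
python3 -m jog '[[1,0,0,0,0],[1,0,0,0,0],[1,0,0,0,0],[1,0,0,0,0],[1,0,0,0,0]]'
python3 - <<'E'
from h import *
s,R=st();t=np.arctan2(R[1,0],R[0,0]);print(s["tcp_pos"].round(4),np.degrees(t),"pred head",s["tcp_pos"][:2]+.11*R[:2,0])
c=env.read_camera("top");u=proj(c,np.array([.544,-.017,.2]));print(u)
cv2.imwrite("pics/t2.png",cv2.resize(c["img"][140:230,280:400,::-1],(800,600),interpolation=cv2.INTER_CUBIC))
h=proj(c,np.r_[s["tcp_pos"][:2]+.11*R[:2,0],s["tcp_pos"][2]+.0085+.013]);print("pred pin px in crop",(h-[280,140])*6.667)
w=env.read_camera("wrist");cv2.imwrite("pics/w3.png",w["img"][:,:,::-1])
E
```

```text
clock: 10.22
tcp_pos: [0.4775, 0.0708, 0.2063]
orientation: [-0.0, 0.896, -0.443, 0.0]
wrist_force: [-0.4, -0.6, -6.4]
finger_gap: 0.0189
grip_force: 80.5
[0.4775 0.0708 0.2063] -52.64619755056689 pred head [ 0.54428367 -0.01665353]
[336.04904032 175.59815728]
pred pin px in crop [381.86184166 225.20664021]
```

View pics/w3.png

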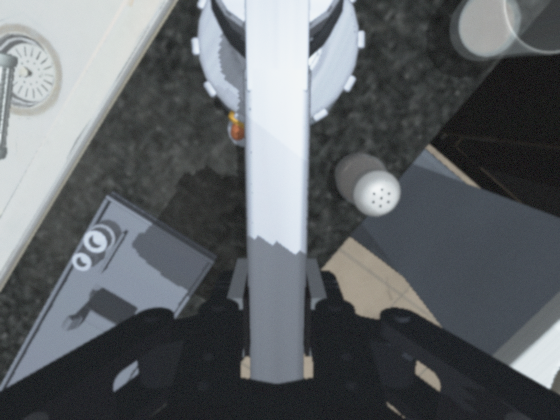

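The beam is centred between the fingers (column 277) and the lid shows on both sides of it; prediction puts the head over the nut. Lowering with force checks.

```bash
cat > fz.py <<'E'
from h import *
import sys
s,R=st();f=s["wrist_force"];N=np.array([.544,-.017])
r=s["tcp_pos"][:2]-N;m=r[0]*f[1]-r[1]*f[0]
print("z",s["tcp_pos"].round(4),"f",f.round(1),"mz",round(float(s["ft_torque"][2]),3),"rxF",round(float(m),3),"yaw",round(float(np.degrees(np.arctan2(R[1,0],R[0,0]))),2),"g",round(s["grip_force"],0))
if len(sys.argv)>1: sys.exit(0 if f[2]<float(sys.argv[1]) else 1)
E
J="python3 -m jog"
python3 -m jog '[[1,0,0,0.02,0],[1,0,0,0.018,0],[1,0,0,0,0],[1,0,0,0,0],[1,0,0,0,0]]' >/dev/null; python3 -m jog '[[1,0,0,0,0],[1,0,0,0,0],[1,0,0,0,0],[1,0,0,0,0]]' >/dev/null; python3 fz.py 3 &&
python3 -m jog '[[1,0,0,0.003,0],[1,0,0,0.003,0],[1,0,0,0,0]]' >/dev/null; python3 fz.py 3 &&
python3 -m jog '[[1,0,0,0.003,0],[1,0,0,0.003,0],[1,0,0,0,0]]' >/dev/null; python3 fz.py 3 &&
python3 -m jog '[[1,0,0,0.003,0],[1,0,0,0.002,0],[1,0,0,0,0]]' >/dev/null; python3 fz.py 3 
```

```text
z [0.4779 0.0708 0.1689] f [ 0.1 -0.3 -5.3] mz -0.008 rxF 0.011 yaw -52.64 g 80.0
z [0.477  0.0708 0.1615] f [-0.2  0.6 -5.4] mz 0.06 rxF -0.019 yaw -52.64 g 80.0
z [0.477  0.0708 0.1555] f [-0.2  0.1 -5.7] mz 0.015 rxF 0.009 yaw -52.64 g 80.0
z [0.4772 0.0708 0.1507] f [-0.1 -0.4 -5.3] mz 0.012 rxF 0.033 yaw -52.64 g 80.0
```

No contact past the lobe tops: teeth are between the lobes. Down to the flange.

```bash

python3 -m jog '[[1,0,0,0.003,0],[1,0,0,0.002,0],[1,0,0,0,0]]' >/dev/null; python3 fz.py 0 &&
python3 -m jog '[[1,0,0,0.002,0],[1,0,0,0.001,0],[1,0,0,0,0]]' >/dev/null; python3 fz.py 0 &&
python3 -m jog '[[1,0,0,0.001,0],[1,0,0,0,0],[1,0,0,0,0]]' >/dev/null; python3 fz.py 0 &&
python3 -m jog '[[1,0,0,0.001,0],[1,0,0,0,0],[1,0,0,0,0]]' >/dev/null; python3 fz.py 0 &&
python3 -m jog '[[1,0,0,0.001,0],[1,0,0,0,0],[1,0,0,0,0]]' >/dev/null; python3 fz.py 0 
```

```text
z [0.4772 0.0708 0.1458] f [-0.4  0.1 -5.3] mz -0.001 rxF 0.031 yaw -52.64 g 80.0
z [0.4774 0.0708 0.143 ] f [ 0.2 -0.1 -6.7] mz 0.01 rxF -0.011 yaw -52.64 g 80.0
z [0.4775 0.0708 0.1423] f [-0.6 -0.1 -6.6] mz -0.013 rxF 0.06 yaw -52.64 g 80.0
z [0.4775 0.0708 0.1413] f [ 0.6  1.  -6.3] mz -0.02 rxF -0.12 yaw -52.64 g 80.0
z [0.4776 0.0708 0.1404] f [-0.9  0.2 -4.3] mz -0.037 rxF 0.063 yaw -52.64 g 81.0
```

```bash

python3 -m jog '[[1,0,0,0.001,0],[1,0,0,0,0],[1,0,0,0,0]]' >/dev/null; python3 fz.py 0 &&
python3 -m jog '[[1,0,0,0.001,0],[1,0,0,0,0],[1,0,0,0,0]]' >/dev/null; python3 fz.py 0 &&
python3 -m jog '[[1,0,0,0.001,0],[1,0,0,0,0],[1,0,0,0,0]]' >/dev/null; python3 fz.py 0 
```

```text
z [0.4776 0.0709 0.1398] f [-3.   1.  -0.3] mz -0.054 rxF 0.194 yaw -52.64 g 81.0
z [0.4777 0.071  0.1391] f [-3.8  3.9  4.3] mz -0.138 rxF 0.08 yaw -52.63 g 82.0
z [0.4777 0.071  0.1391] f [-3.8  3.9  4.3] mz -0.138 rxF 0.08 yaw -52.63 g 82.0
```

Seated on the flange (z 0.139, contact force rising). Now the swing, with a stop check between short typed moves.

```bash
cat > ck.py <<'E'
from h import *
import sys,os,json
s,R=st();f=s["wrist_force"];r=s["tcp_pos"][:2]-np.array([.544,-.017])
M=float(r[0]*f[1]-r[1]*f[0]+s["ft_torque"][2])
pk=json.load(open("pk.json")) if os.path.exists("pk.json") else 0.
json.dump(max(pk,M),open("pk.json","w"))
rad=float(f[:2]@r/np.linalg.norm(r))
print("M",round(M,2),"mz",round(float(s["ft_torque"][2]),2),"rad",round(rad,1),"fz",round(float(f[2]),1),"r",round(float(np.linalg.norm(r)),4),"z",round(float(s["tcp_pos"][2]),4),"yaw",round(float(np.degrees(np.arctan2(R[1,0],R[0,0]))),2),"t",round(s["clock"],2))
sys.exit(1 if (pk>1.1 and M<pk-.25) or M>1.8 or abs(rad)>25 else 0)
E
python3 -m jog '[[1,0,0,-0.0005,0],[1,0,0,0,0]]' >/dev/null; python3 ck.py &&
python3 -m jog '[[1,0.00001,-0.00192,0,1],[1,0.00001,-0.00192,0,1]]' >/dev/null; python3 ck.py &&
python3 -m jog '[[1,0.00001,-0.00192,0,1],[1,0.00001,-0.00192,0,1]]' >/dev/null; python3 ck.py &&
python3 -m jog '[[1,0.00001,-0.00192,0,1],[1,0.00001,-0.00192,0,1]]' >/dev/null; python3 ck.py &&
python3 -m jog '[[1,0,-0.00096,0,0.5],[1,0,-0.00096,0,0.5]]' >/dev/null; python3 ck.py &&
python3 -m jog '[[1,0,-0.00096,0,0.5],[1,0,-0.00096,0,0.5]]' >/dev/null; python3 ck.py
```

```text
M 0.02 mz -0.06 rad 4.1 fz 2.9 r 0.1101 z 0.1393 yaw -52.63 t 13.73
M -0.0 mz -0.17 rad 4.2 fz 5.8 r 0.1103 z 0.1391 yaw -54.74 t 13.9
M 0.19 mz -0.11 rad 7.1 fz 7.1 r 0.1107 z 0.139 yaw -56.74 t 14.07
M 0.22 mz -0.09 rad 8.2 fz 7.1 r 0.1111 z 0.139 yaw -58.72 t 14.23
M 0.56 mz 0.07 rad 8.3 fz 7.2 r 0.1112 z 0.139 yaw -59.68 t 14.4
M 0.93 mz 0.31 rad 7.9 fz 7.9 r 0.1113 z 0.1389 yaw -60.65 t 14.57
```

```bash

m(){ python3 ck.py; }
python3 -m jog '[[1,-0.0003,-0.00096,-0.0003,0.5],[1,0,-0.00096,0,0.5]]' >/dev/null; m &&
python3 -m jog '[[1,-0.0003,-0.00096,-0.0003,0.5],[1,0,-0.00096,0,0.5]]' >/dev/null; m &&
python3 -m jog '[[1,0,-0.00096,0,0.5],[1,0,-0.00096,0,0.5]]' >/dev/null; m &&
python3 -m jog '[[1,0,-0.00096,0,0.5],[1,0,-0.00096,0,0.5]]' >/dev/null; m &&
python3 -m jog '[[1,0,-0.00096,0,0.5],[1,0,-0.00096,0,0.5]]' >/dev/null; m &&
python3 -m jog '[[1,0,-0.00096,0,0.5],[1,0,-0.00096,0,0.5]]' >/dev/null; m &&
python3 -m jog '[[1,0,-0.00096,0,0.5],[1,0,-0.00096,0,0.5]]' >/dev/null; m
```

```text
M 1.17 mz 0.61 rad 5.0 fz 6.8 r 0.1114 z 0.139 yaw -61.62 t 14.73
M 1.25 mz 0.62 rad 3.4 fz 4.1 r 0.1114 z 0.1391 yaw -62.62 t 14.9
M 1.14 mz 0.66 rad 4.5 fz 4.9 r 0.1114 z 0.1391 yaw -63.62 t 15.07
M 1.27 mz 0.67 rad 3.5 fz 3.7 r 0.1114 z 0.1391 yaw -64.62 t 15.23
M 1.29 mz 0.67 rad 4.3 fz 4.6 r 0.1114 z 0.1391 yaw -65.62 t 15.4
M 1.16 mz 0.65 rad 3.4 fz 4.7 r 0.1114 z 0.1391 yaw -66.62 t 15.57
M 1.2 mz 0.66 rad 3.9 fz 4.8 r 0.1114 z 0.1391 yaw -67.62 t 15.73
```

```bash

m(){ python3 ck.py; }
python3 -m jog '[[1,0,-0.00096,0,0.5],[1,0,-0.00096,0,0.5]]' >/dev/null && m &&
python3 -m jog '[[1,0,-0.00096,0,0.5],[1,0,-0.00096,0,0.5]]' >/dev/null && m &&
python3 -m jog '[[1,0,-0.00096,0,0.5],[1,0,-0.00096,0,0.5]]' >/dev/null && m &&
python3 -m jog '[[1,0,-0.00096,0,0.5],[1,0,-0.00096,0,0.5]]' >/dev/null && m &&
python3 -m jog '[[1,0,-0.00096,0,0.5],[1,0,-0.00096,0,0.5]]' >/dev/null && m &&
python3 -m jog '[[1,0,-0.00096,0,0.5],[1,0,-0.00096,0,0.5]]' >/dev/null && m &&
python3 -m jog '[[1,0,-0.00096,0,0.5],[1,0,-0.00096,0,0.5]]' >/dev/null && m &&
python3 -m jog '[[1,0,-0.00096,0,0.5],[1,0,-0.00096,0,0.5]]' >/dev/null && m &&
python3 -m jog '[[1,0,-0.00096,0,0.5],[1,0,-0.00096,0,0.5]]' >/dev/null && m
```

```text
M 1.35 mz 0.68 rad 3.9 fz 4.0 r 0.1114 z 0.1391 yaw -68.61 t 15.9
M 1.21 mz 0.69 rad 3.3 fz 4.4 r 0.1114 z 0.1391 yaw -69.61 t 16.07
M 1.32 mz 0.73 rad 4.3 fz 4.1 r 0.1114 z 0.1391 yaw -70.61 t 16.23
M 1.33 mz 0.66 rad 3.3 fz 4.2 r 0.1114 z 0.1391 yaw -71.61 t 16.4
M 1.23 mz 0.68 rad 2.7 fz 4.7 r 0.1114 z 0.1391 yaw -72.61 t 16.57
M 1.32 mz 0.73 rad 3.7 fz 3.3 r 0.1114 z 0.1391 yaw -73.61 t 16.73
M 1.36 mz 0.69 rad 4.0 fz 4.1 r 0.1114 z 0.1391 yaw -74.6 t 16.9
M 1.35 mz 0.78 rad 3.7 fz 4.0 r 0.1114 z 0.1391 yaw -75.6 t 17.07
M 1.37 mz 0.72 rad 3.1 fz 4.9 r 0.1114 z 0.1391 yaw -76.6 t 17.23
```

```bash

m(){ python3 ck.py; }
python3 -m jog '[[1,0,-0.00096,0,0.5],[1,0,-0.00096,0,0.5]]' >/dev/null && m &&
python3 -m jog '[[1,0,-0.00096,0,0.5],[1,0,-0.00096,0,0.5]]' >/dev/null && m &&
python3 -m jog '[[1,0,-0.00096,0,0.5],[1,0,-0.00096,0,0.5]]' >/dev/null && m &&
python3 -m jog '[[1,0,-0.00096,0,0.5],[1,0,-0.00096,0,0.5]]' >/dev/null && m &&
python3 -m jog '[[1,0,-0.00096,0,0.5],[1,0,-0.00096,0,0.5]]' >/dev/null && m &&
python3 -m jog '[[1,0,-0.00096,0,0.5],[1,0,-0.00096,0,0.5]]' >/dev/null && m &&
python3 -m jog '[[1,0,-0.00096,0,0.5],[1,0,-0.00096,0,0.5]]' >/dev/null && m &&
python3 -m jog '[[1,0,-0.00096,0,0.5],[1,0,-0.00096,0,0.5]]' >/dev/null && m
```

```text
M 1.37 mz 0.76 rad 2.2 fz 4.2 r 0.1114 z 0.1391 yaw -77.6 t 17.4
M 1.32 mz 0.78 rad 3.3 fz 4.4 r 0.1114 z 0.1391 yaw -78.6 t 17.57
M 1.35 mz 0.81 rad 2.6 fz 4.3 r 0.1114 z 0.139 yaw -79.59 t 17.73
M 1.34 mz 0.82 rad 3.2 fz 4.7 r 0.1114 z 0.139 yaw -80.59 t 17.9
M 1.43 mz 0.82 rad 3.2 fz 4.0 r 0.1114 z 0.139 yaw -81.59 t 18.07
M 1.5 mz 0.85 rad 2.5 fz 4.2 r 0.1114 z 0.139 yaw -82.59 t 18.23
M 1.41 mz 0.81 rad 2.4 fz 4.4 r 0.1114 z 0.139 yaw -83.59 t 18.4
M 1.26 mz 0.67 rad 2.6 fz 3.7 r 0.1113 z 0.1391 yaw -84.6 t 18.57
```

Moment is falling (1.50 → 1.26, hand moment 0.85 → 0.67); one small confirming step.

```bash
python3 -m jog '[[1,0,-0.00096,0,0.5],[1,0,-0.00096,0,0.5]]' >/dev/null ; python3 ck.py
```

```text
M 1.05 mz 0.55 rad 1.5 fz 3.5 r 0.1113 z 0.1391 yaw -85.62 t 18.73
```

Clicked. Stop and ease off backwards, watching that the moment stays well above −0.8 N m.

```bash
rm pk.json
cat > ez.py <<'E'
import subprocess,sys
o=subprocess.run(["python3","ck.py"],capture_output=True,text=True).stdout;print(o,end="")
sys.exit(0 if float(o.split()[1])>.2 else 1)
E
e(){ python3 ez.py; }
python3 -m jog '[[1,0,0.00096,0,-0.5],[1,0,0.00096,0,-0.5]]' >/dev/null && e &&
python3 -m jog '[[1,0,0.00096,0,-0.5],[1,0,0.00096,0,-0.5]]' >/dev/null && e &&
python3 -m jog '[[1,0,0.00096,0,-0.5],[1,0,0.00096,0,-0.5]]' >/dev/null && e &&
python3 -m jog '[[1,0,0.00096,0,-0.5],[1,0,0.00096,0,-0.5]]' >/dev/null && e &&
python3 -m jog '[[1,0,0.00096,0,-0.5],[1,0,0.00096,0,-0.5]]' >/dev/null && e &&
python3 -m jog '[[1,0,0.00096,0,-0.5],[1,0,0.00096,0,-0.5]]' >/dev/null && e &&
python3 -m jog '[[1,0,0.00096,0,-0.5],[1,0,0.00096,0,-0.5]]' >/dev/null && e &&
python3 -m jog '[[1,0,0.00096,0,-0.5],[1,0,0.00096,0,-0.5]]' >/dev/null && e
```

```text
M 1.24 mz 0.67 rad 3.2 fz 4.5 r 0.1113 z 0.1391 yaw -84.55 t 18.9
M 1.29 mz 0.73 rad 2.5 fz 3.8 r 0.1114 z 0.1391 yaw -83.53 t 19.07
M 0.86 mz 0.42 rad 2.4 fz 3.4 r 0.1113 z 0.1392 yaw -82.56 t 19.23
M 0.56 mz 0.06 rad 3.4 fz 3.2 r 0.1113 z 0.1393 yaw -81.61 t 19.4
M 0.08 mz -0.19 rad 3.6 fz 3.7 r 0.1112 z 0.1394 yaw -80.63 t 19.57
```

```bash
python3 -m jog '[[1,0,0.00144,0,-0.75],[1,0,0.00144,0,-0.75]]' >/dev/null ; python3 ck.py;  python3 -m jog '[[1,0,0.00144,0,-0.75],[1,0,0.00144,0,-0.75],[1,0,0,0,0]]' >/dev/null ; python3 ck.py
```

```text
M 0.05 mz -0.23 rad 2.3 fz 2.1 r 0.1111 z 0.1394 yaw -79.1 t 19.73
M -0.05 mz -0.21 rad 1.1 fz 1.6 r 0.1109 z 0.1395 yaw -77.6 t 19.98
```

Free in the play. Lift straight up gently.

```bash
python3 -m jog '[[1,0,0,-0.002,0],[1,0,0,-0.003,0],[1,0,0,0,0]]' >/dev/null ; python3 ck.py;  python3 -m jog '[[1,0,0,-0.003,0],[1,0,0,-0.003,0],[1,0,0,-0.003,0]]' >/dev/null ; python3 ck.py; python3 -m jog '[[1,0,0,-0.005,0],[1,0,0,-0.006,0],[1,0,0,-0.006,0],[1,0,0,0,0]]' >/dev/null ; python3 ck.py
```

```text
M -0.11 mz -0.0 rad 0.1 fz -5.8 r 0.1111 z 0.1442 yaw -77.65 t 20.23
M 0.06 mz 0.05 rad -0.5 fz -5.9 r 0.1112 z 0.1534 yaw -77.65 t 20.48
M -0.13 mz -0.01 rad 0.1 fz -5.1 r 0.111 z 0.1722 yaw -77.64 t 20.82
```

```bash
python3 -m jog '[[1,0,0,-0.02,0],[1,0,0,-0.018,0],[1,0,0,0,3.1],[1,0,0,0,3.1],[1,0,0,0,3.1]]' >/dev/null; python3 -m jog '[[1,0,0,0,0],[1,0,0,0,0],[1,0,0,0,0],[1,0,0,0,0],[1,0,0,0,0]]' >/dev/null;python3 - <<'E'
from h import *
s,R=st();y=np.degrees(np.arctan2(R[1,0],R[0,0]));d=R.T@np.array([.5337-s["tcp_pos"][0],.3165-s["tcp_pos"][1],0]);print(s["tcp_pos"].round(4),y,d.round(4),"turn",y+87.04)
c=env.read_camera("wrist")["img"];o=cv2.imread("pics/w3.png")[:,:,::-1]
cv2.imwrite("pics/cmp.png",np.hstack([o[:,200:360],c[:,200:360]])[:,:,::-1])
E
```

```text
[0.5203 0.0916 0.2083] -86.90768394685482 [-0.2238 -0.0255  0.    ] turn 0.13231605314518902
```

View pics/cmp.png

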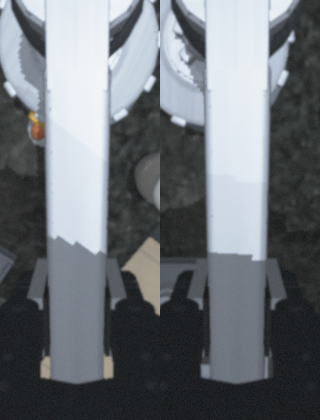

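Left/right halves (before/after): beam sits in the fingers practically as before (columns 47–108 in both). Carry it back over the tray.

```bash
python3 -m jog '[[1,-0.0373,-0.00425,0,0.1],[1,-0.0373,-0.00425,0,0],[1,-0.0373,-0.00425,0,0],[1,-0.0373,-0.00425,0,0],[1,-0.0373,-0.00425,0,0]]' >/dev/null; python3 -m jog '[[1,-0.0373,-0.00425,0,0],[1,0,0,0,0],[1,0,0,0,0],[1,0,0,0,0],[1,0,0,0,0]]' >/dev/null;python3 -m jog '[[1,0,0,0,0],[1,0,0,0,0],[1,0,0,0,0],[1,0,0,0,0],[1,0,0,0,0]]' >/dev/null; python3 -m jog '[[1,0,0,0,0],[1,0,0,0,0],[1,0,0,0,0],[1,0,0,0,0],[1,0,0,0,0]]' >/dev/null;
cat > tr.py <<'E'
from h import *
s,R=st();y=np.degrees(np.arctan2(R[1,0],R[0,0]));d=R.T@(np.array([.5337,.3165,.0465])-s["tcp_pos"]);print(s["tcp_pos"].round(4),"yaw",y.round(2),"shift",d.round(4),"f",s["wrist_force"].round(1),s["clock"])
E
python3 tr.py
```

```text
[0.5342 0.3166 0.2084] yaw -87.04 shift [0.     0.0005 0.1619] f [-0.3  0.1 -5.7] 23.3667
```

```bash
python3 -m jog '[[1,0,0.0004,0.04,0],[1,0,0,0.04,0],[1,0,0,0.03,0],[1,0,0,0.02,0],[1,0,0,0,0]]' >/dev/null; python3 -m jog '[[1,0,0,0,0],[1,0,0,0,0],[1,0,0,0,0],[1,0,0,0,0],[1,0,0,0,0]]' >/dev/null;python3 -m jog '[[1,0,0,0,0],[1,0,0,0,0],[1,0,0,0,0],[1,0,0,0,0],[1,0,0,0,0]]' >/dev/null;  python3 tr.py
python3 -m jog '[[1,0,0,0.005,0],[1,0,0,0.005,0],[1,0,0,0.005,0],[1,0,0,0,0],[1,0,0,0,0]]' >/dev/null; python3 tr.py; python3 fz.py 5 && python3 -m jog '[[1,0,0,0.005,0],[1,0,0,0.005,0],[1,0,0,0.004,0],[1,0,0,0,0],[1,0,0,0,0]]' >/dev/null; python3 tr.py
```

```text
[0.5337 0.3164 0.0784] yaw -87.04 shift [-0.0001  0.      0.0319] f [-0.6 -0.3 -5.8] 24.6167
[0.5331 0.3162 0.0625] yaw -87.04 shift [-0.0003 -0.0006  0.016 ] f [ 0.3  0.3 -6.2] 25.0333
z [0.5331 0.3162 0.0625] f [ 0.3  0.3 -6.2] mz 0.043 rxF -0.097 yaw -87.04 g 80.0
[0.5334 0.3163 0.0489] yaw -87.04 shift [-0.0002 -0.0003  0.0024] f [-0.3 -0.2 -5.9] 25.45
```

```bash
python3 -m jog '[[1,0,0,0.001,0],[1,0,0,0.001,0],[1,0,0,0,0],[1,0,0,0,0],[1,0,0,0,0]]' >/dev/null; python3 tr.py; python3 fz.py -3 && python3 -m jog '[[1,0,0,0.0007,0],[1,0,0,0,0],[1,0,0,0,0],[1,0,0,0,0]]' >/dev/null; python3 tr.py
```

```text
[0.5339 0.3165 0.0476] yaw -87.04 shift [0.     0.0002 0.0011] f [-0.   0.4 -5.7] 25.8667
z [0.5339 0.3165 0.0476] f [-0.   0.4 -5.7] mz -0.023 rxF 0.008 yaw -87.04 g 80.0
[0.5338 0.3165 0.0467] yaw -87.04 shift [-0.      0.0001  0.0002] f [ 0.7 -0.3 -6. ] 26.2
```

```bash
python3 -m jog '[[1,0,0,0.0005,0],[1,0,0,0,0],[1,0,0,0,0]]' >/dev/null; python3 fz.py -3 && python3 -m jog '[[1,0,0,0.0005,0],[1,0,0,0,0],[1,0,0,0,0]]' >/dev/null && python3 fz.py -3 && python3 -m jog '[[1,0,0,0.0005,0],[1,0,0,0,0],[1,0,0,0,0]]' >/dev/null && python3 fz.py -3  && python3 -m jog '[[1,0,0,0.0005,0],[1,0,0,0,0],[1,0,0,0,0]]' >/dev/null && python3 fz.py -3; python3 tr.py
```

```text
z [0.5339 0.3165 0.0465] f [-0.3  0.5 -3.5] mz 0.029 rxF 0.083 yaw -87.04 g 81.0
z [0.5339 0.3165 0.0464] f [-2.8 -1.5  3.1] mz -0.029 rxF 0.962 yaw -87.04 g 82.0
[0.5339 0.3165 0.0464] yaw -87.04 shift [ 0.      0.0002 -0.0001] f [-2.8 -1.5  3.1] 26.7
```

Seated in the saddles. Release and rise.

```bash
python3 -m jog '[[0.45,0,0,-0.0003,0],[0.3,0,0,0,0],[0,0,0,0,0],[-0.5,0,0,0,0],[-1,0,0,0,0]]' 20 ; python3 -m jog '[[-1,0,0,0,0],[-1,0,0,0,0],[-1,0,0,0,0],[-1,0,0,0,0],[-1,0,0,0,0]]'; python3 -m jog '[[-1,0,0,-0.02,0],[-1,0,0,-0.04,0],[-1,0,0,-0.04,0],[-1,0,0,-0.04,0],[-1,0,0,-0.04,0]]' >/dev/null;  python3 -m jog '[[-1,0,0,-0.015,0],[-1,0,0,0,0],[-1,0,0,0,0],[-1,0,0,0,0],[-1,0,0,0,0]]' >/dev/null; python3 -m jog '[[-1,0,0,0,0],[-1,0,0,0,0],[-1,0,0,0,0],[-1,0,0,0,0],[-1,0,0,0,0]]'
python3 - <<'E'
from h import *
c=env.read_camera("wrist");t=env.read_camera("top")
a=cv2.resize(t["img"][150:255,125:445],(560,184));cv2.imwrite("pics/end.png",np.vstack([c["img"][:400],a])[:,:,::-1])
E
```

```text
clock: 27.12
tcp_pos: [0.5341, 0.3166, 0.0461]
orientation: [-0.0, 0.725, -0.689, 0.0]
wrist_force: [0.4, -0.0, -0.1]
finger_gap: 0.0651
grip_force: 0.0
clock: 27.53
tcp_pos: [0.5338, 0.3165, 0.046]
orientation: [-0.0, 0.725, -0.689, 0.0]
wrist_force: [-0.2, 0.5, -0.3]
finger_gap: 0.0853
grip_force: 0.0
clock: 28.78
tcp_pos: [0.5337, 0.3164, 0.2407]
orientation: [0.0, 0.725, -0.689, -0.0]
wrist_force: [0.7, 0.5, -0.6]
finger_gap: 0.0853
grip_force: 0.0
```

View pics/end.png

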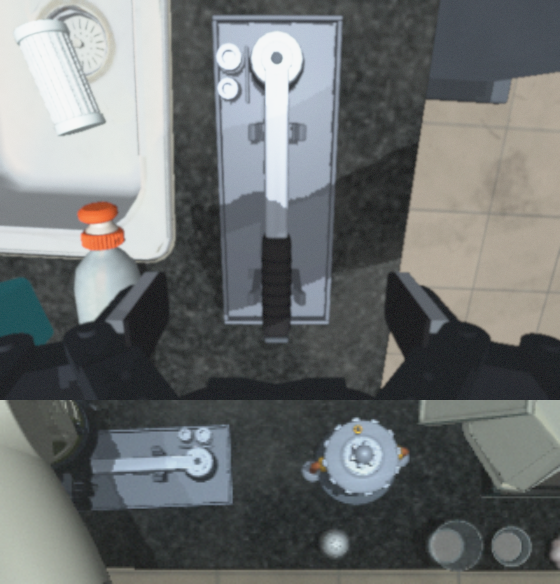

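The wrench lies in both saddles as before (pin (277,58), grip end (277,340)), the spare sockets, shaker, tumbler and ramekin are in place. Handing in.

```bash
python3 -c "
from workcell import env
print(env.hand_in())"
```

```text
the job is handed in; nothing more can be done
None
```

The nut was tightened until the wrench clicked, the swing stopped about 2° into the free travel after the click, and the wrench is back in its tray saddles with nothing around it disturbed; the job was handed in after about 29 s.

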